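Switch on the long battery pack at the gauge bench

ROBOT

A 6-joint arm with a two-finger parallel gripper is mounted at the origin on the work surface; the furniture and walls round the work are solid. World frame = base frame: x ahead of the robot, y to its left, z up, the work surface at z = 0. Lengths are in m, angles in rad, forces in N, time in s.
With the tool pointing down it reaches from about 0.325 to 0.775 m from the base axis. Payload 5.5 kg.
Tool frame: the origin (TCP) lies at the very end of the fingers, on their centre line; the grasp point (between the pads) lies 19 mm behind it (env.grasp_offset is the distance from the TCP to the grasp point, in m); z points along the fingers, x is the direction in which the jaws open and shut, and the axes are right-handed (so a half turn about z gives the same grasp; the last joint's range is limited). The gripper opens to 85 mm and grips with 20 to 120 N. Pads are 22 mm wide; open, the fingers measure 114 mm over their backs; the gripper's body (76 mm by 85 mm) begins 54 mm behind the grasp point. The pads swing forward as they close: fully open they stand 13 mm farther back than shut.
Start: joints at [1.126, 0.091, 1.231, -0, 1.82, -0.057], TCP at [0.227, 0.555, 0.231] pointing down, gripper open.
Joint ranges: [-2.87, 2.87], [-0.86, 2.18], [0.17, 2.46], [-1.51, 4.65], [0.06, 2.69], [-2.65, 2.65]. Speed limits (rad/s): [2.57, 2.57, 3.01, 3.14, 3.14, 3.14].

INTERFACE

Orientations are given as a unit quaternion [x, y, z, w].
In Python, from station import env gives the robot as it stands.
- The arm moves only by the tool servo_tool, never from a script. Its argument "rows" is text: rows parted by semicolons, each of 4 numbers parted by spaces: the shift along the tool's x, y, z in m, then the turn about the tool's z in degrees. A call has 1 to 20 rows; each row is the pose to reach, as a shift and turn from the pose commanded when the call began, along the tool's axes at that moment; what a row does not reach only later rows make up. A row lasts 1/10 s, in which the tool goes at most 50 mm and 8.59 degrees, less where a joint would pass 70% of its speed; a pose out of reach is approached as far as the arm can. A call with a gripper value outside its range is refused whole. "gripper" is the finger opening in m, from 0 to 0.0854, set as the call begins (left out, the last holds). The fingers move at their own pace and stop on an object; "newtons" is the grip in N (left out, the last holds). Time passes only in rows, so rows that repeat a pose let the fingers close. It gives the time, the measured TCP pose, the force and the opening at its end, in the units of the state.
- env.observe(): the state, without advancing time (a new reading comes with each control period).
- env.read_camera(name): name is "side" or "top" or "wrist"; returns the picture (420x560x3 uint8, blue, green, red); there is no depth.
- env.calibration(name): a dict with "K" (3x3 intrinsics, pixels), "T" (4x4, takes a point from camera to world coordinates); the wrist camera has in their place "hand_eye" (4x4, takes a point from camera to tool coordinates, whose origin is the TCP and whose axes are the tool frame's). Camera axes: x right, y down, z forward; pixel columns grow to the right and rows downward; lengths in m; the calibration is good to about 2 mm. The wrist camera is an equidistant fisheye: a pixel r from the principal point sees the ray r / f radians off the axis. A picture is of the moment at which its call begins: read the wrist's pose just before it. calibration takes no time and is no camera call.
- env.close_job(): hands the job in, once; it reports no verdict.
The state is a dict: "time_s": time; "qpos": joint angles; "dq": joint speeds; "joint_efforts": joint torques, N m; "ee_pos": TCP position; "tool_rot": TCP orientation; "wrist_force": force on the tool from outside, world axes, zero at the start; "wrist_torque": the same for the moment, N m; "grip_width": finger opening in m.
Only numpy, scipy, OpenCV 4.12 (cv2) and the standard library are available. Lean on these libraries where they do the work, as an engineer would, in place of code of your own. Each camera call takes 0.05 s, during which the arm holds its last target. There are 200 camera calls.

TASK

Switch on the longer of the two flat grey battery packs screwed to the worktop: push the small ridge of the slide switch on its top towards the end with the round white lamp lens, until the switch clicks over and is fully home at that side, then draw back. Leave the shorter pack's switch as it is.

Things in the scene. Friction and masses are not known exactly. Their poses are not given: they have to be found in the camera images.
- long_pack: The longer flat grey plastic pack, fixed: case 110 x 56 mm, 24 mm high, flat top, a screwed ear 10 x 26 x 4 mm at each end. Origin: centre of its underside, on the worktop. x axis: along its length towards the end with the white lens (13 mm wide, 3.5 mm high, centred at x = +44 mm), which is the way the switch goes on; y across; z up. The lens end points away from the robot, up to 52 degrees to either side of world +x.
- long_pack_ridge (a point): Top centre of the ridge on the long pack's slide switch: a bar 5 mm thick along the push, 12 mm wide across it, standing 7 mm above the pack's flat top (its top 31 mm above the worktop). It moves with the switch along the pack's x axis. Off: 6 mm on the far side of the pack's centre from the lens; on: 6 mm on the lens side. Nothing else stands above the top but the lens.
- long_pack_switch (a joint): Travel of the long pack's switch, m: 0 = off (as at the start), 0.012 = on, at its stop, towards the lens. A spring detent holds it at either end: it takes about 4.5 N to start it; past half-way (0.006) it snaps on by itself and stays.
- short_pack_switch (a joint): Travel of the switch on the other pack (72 x 56 mm, 24 mm high, otherwise alike, also fixed): 0 = off, 0.012 = on. It starts at 0 and is to stay there. (The packs may stand left or right of the bench's tall gauge stand, which rises to about 0.45 m near x = 0.46, y = 0: swing the arm past it on the robot's side.)
Things that resemble listed ones, but are neither listed nor needed, are in the scene too. Leave any blue look-alike of the long_pack alone.

How it is judged:
At the end, for the whole second after the job is handed in: The long pack's switch stands at its on end (travelled over 10 of its 12 mm) and the short pack's switch is still off (within 2 mm) (value of joint long_pack_switch above 0.01 m and value of joint short_pack_switch below 0.002 m); the robot touches nothing.
It fails at once if the short pack's switch was pushed (value of joint short_pack_switch above 0.004 m).
It also fails if it takes over 30 s, if anything falls off the work surface, if the arm or the gripper's body presses on something with over 40 N, if the wrist force passes 120 N, or if a joint passes its speed limit or range.

## Working session

There is one attempt and no reset: what is moved stays moved. The work goes in short steps, Python scripts to look and compute and a tool call to move; the robot and the scene stay as the last step left them, time stands still between calls to the robot, and variables do not carry over. Pictures are saved under pics/ and viewed, about 8 in all and at most 12, crops included, and the job is handed in when it is done.

Besides the shell and the picture viewer there is one more tool, called as name(argument=value, ...) on one line, values as JSON. servo_tool: Moves the arm, as the interface text tells. Its arguments: {"type":"object","properties":{"rows":{"type":"string"},"gripper":{"type":"number"},"newtons":{"type":"number"}},"required":["rows"]}

```bash
mkdir -p pics; python3 - <<'E'
from station import env
import cv2,numpy as np
for n in("top","side"):
    cv2.imwrite(f"pics/{n}1.png",env.read_camera(n)); c=env.calibration(n); print(n,c["K"].tolist(),np.round(c["T"],4).tolist())
s=env.observe();print(s["time_s"],s["ee_pos"],s["tool_rot"],s["wrist_force"],s["grip_width"])
c=env.calibration("wrist");print(c)
E
```

```text
top [[403.94289817821493, 0.0, 277.0818585164835], [0.0, 403.94289817821493, 204.27041906498832], [0.0, 0.0, 1.0]] [[-0.0298, -0.9947, 0.0979, 0.2742], [-0.9995, 0.0306, 0.0067, -0.0264], [-0.0097, -0.0977, -0.9952, 1.2073], [0.0, 0.0, 0.0, 1.0]]
side [[511.3450732743452, 0.0, 276.6807382532748], [0.0, 511.3450732743452, 213.30897696519358], [0.0, 0.0, 1.0]] [[0.185, 0.8604, -0.4748, 1.0273], [0.9827, -0.1636, 0.0863, -0.115], [-0.0034, -0.4826, -0.8758, 1.2086], [0.0, 0.0, 0.0, 1.0]]
0.1 [0.22677238 0.55520885 0.23025833] [ 8.30100104e-01  5.57613690e-01 -7.62314529e-04  4.57893719e-04] [-0.90009093 -1.29010459 -0.66040107] 0.08537265997225686
{'K': array([[325.1922621 ,   0.        , 277.41479584],
       [  0.        , 325.1922621 , 211.1473695 ],
       [  0.        ,   0.        ,   1.        ]]), 'hand_eye': array([[ 9.99999694e-01, -7.09018538e-04,  3.31975234e-04,
         8.19830157e-04],
       [ 5.89449253e-04,  9.60940530e-01,  2.76754313e-01,
        -7.04113189e-02],
       [-5.15232396e-04, -2.76754032e-01,  9.60940654e-01,
        -1.42380244e-01],
       [ 0.00000000e+00,  0.00000000e+00,  0.00000000e+00,
         1.00000000e+00]])}
```

View pics/top1.png

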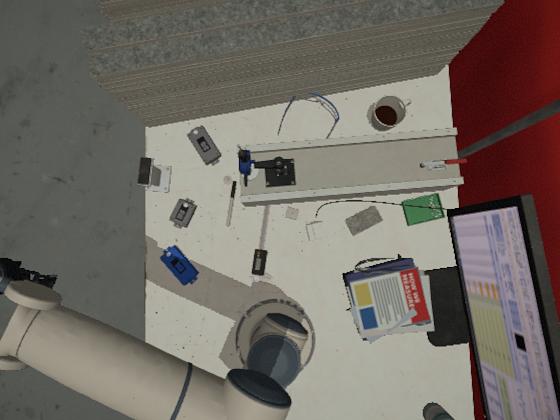

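View pics/side1.png

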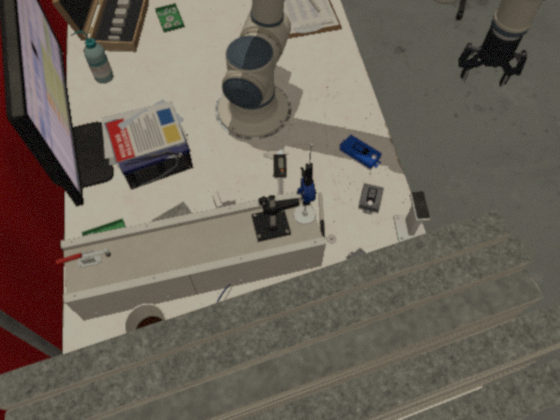

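```bash
cat > h.py <<'E'
import numpy as np,cv2
from station import env
def cast(n,uv,z):
    c=env.calibration(n);d=c["T"][:3,:3]@np.linalg.solve(c["K"],[uv[0],uv[1],1.]);o=c["T"][:3,3]
    return o+d*(z-o[2])/d[2]
E
python3 - <<'E'
from h import *
im=cv2.imread("pics/top1.png");c=im[115:295,130:260]
cv2.imwrite("pics/topc.png",cv2.resize(c,None,fx=4,fy=4,interpolation=3)[:600] if 0 else cv2.resize(c[:150],None,fx=4,fy=4,interpolation=3))
for n,uv in dict(long=(204,145),short=(183,212),blue=(180,265),stand=(245,160)).items(): print(n,cast("top",uv,.024).round(3))
for uv in((145,125),(220,115),(300,97),(255,203),(240,155)): print(uv,cast("top",uv,0).round(3))
E
```

```text
long [0.575 0.195 0.024]
short [0.376 0.259 0.024]
blue [0.222 0.269 0.024]
stand [0.526 0.073 0.024]
(145, 125) [0.65 0.38 0.  ]
(220, 115) [0.674 0.149 0.   ]
(300, 97) [ 0.723 -0.099  0.   ]
(255, 203) [0.399 0.048 0.   ]
(240, 155) [0.547 0.09  0.   ]
```

View pics/topc.png

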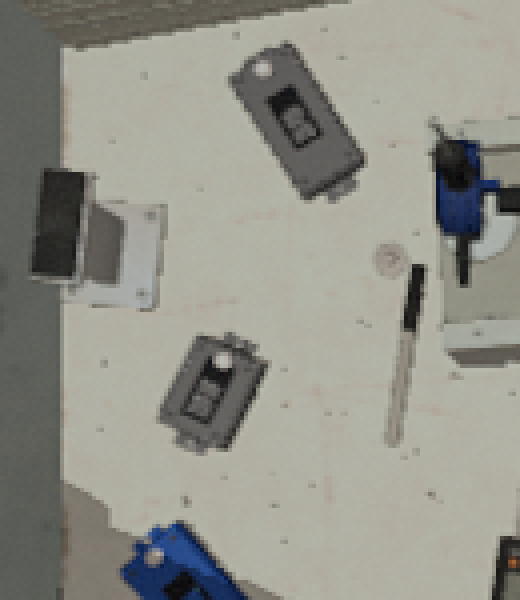

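```bash
cat >> h.py <<'E'
def grayparts(im):
    hsv=cv2.cvtColor(im,cv2.COLOR_BGR2HSV); return ((hsv[...,2]<150)&(hsv[...,1]<60)).astype(np.uint8)
E
python3 - <<'E'
from h import *
im=cv2.imread("pics/top1.png");m=grayparts(im);m[:120]=0
lab=cv2.connectedComponents(m)[1]
for nm,p in(("long",(214,150)),("short",(172,213))):
    l=lab[p[1],p[0]];ys,xs=np.where(lab==l);w=np.array([cast("top",q,.024)[:2] for q in zip(xs,ys)],np.float32)
    print(nm,l,len(w),cv2.minAreaRect(w))
L=cast("top",(195.5,132.1),.0275);S=cast("top",(204.3,145.),.024);print(L,S,np.degrees(np.arctan2(*(L-S)[1::-1])))
# stand head triangulation: blue clamp
def ray(n,uv):
    c=env.calibration(n);d=c["T"][:3,:3]@np.linalg.solve(c["K"],[*uv,1.]);return c["T"][:3,3],d/np.linalg.norm(d)
a,d=ray("top",(245,158));b,e=ray("side",(307,185));t=np.linalg.lstsq(np.c_[d,-e],b-a,rcond=None)[0];print("stand",a+d*t[0],b+e*t[1])
E
```

```text
long 9 751 ((0.5736477971076965, 0.19298763573169708), (0.12823741137981415, 0.0579834058880806), 31.110849380493164)
short 58 555 ((0.3738190531730652, 0.2597016990184784), (0.060005396604537964, 0.09167677909135818), 62.904808044433594)
[0.6147505 0.2191572 0.0275   ] [0.57542028 0.19391415 0.024     ] 32.69328470264591
stand [0.47405041 0.05062756 0.29002906] [0.4741099  0.05113095 0.29008431]
```

servo_tool(rows="-0.005 0.01 0 1; -0.015 0.03 0 3; -0.03 0.055 0 5; -0.045 0.08 0 8; -0.06 0.11 0 11; -0.075 0.14 0 14; -0.09 0.17 0 17; -0.105 0.2 0 20; -0.12 0.23 0 23; -0.135 0.255 0 26; -0.15 0.28 0 29; -0.165 0.305 0 31; -0.175 0.325 0 33; -0.185 0.34 0 35; -0.19 0.35 0 36; -0.19 0.35 0 36", gripper=0)

```text
time_s: 1.7
ee_pos: [0.4797, 0.2459, 0.231]
tool_rot: [0.962, 0.273, -0.0, 0.0]
wrist_force: [0.5, -0.1, 0.8]
grip_width: 0.0
```

```bash
python3 - <<'E'
from h import *
s=env.observe();print(s["time_s"],s["ee_pos"],s["tool_rot"],s["qpos"],s["wrist_force"],s["grip_width"])
t=env.read_camera("top");w=env.read_camera("wrist");cv2.imwrite("pics/w2.png",w);cv2.imwrite("pics/t2.png",t)
sd=env.read_camera("side")
a=cv2.resize(t[80:400,60:340],(400,457));b=cv2.resize(sd[60:380,200:480],(400,457));cv2.imwrite("pics/ts2.png",np.hstack([a,b]))
E
```

```text
1.7 [0.47968162 0.24589011 0.23100987] [ 9.62122808e-01  2.72616275e-01 -1.92167913e-04  1.78983907e-04] [ 4.10759631e-01 -7.28129793e-02  1.39606947e+00 -3.12698253e-04
  1.81876506e+00 -1.41539593e-01] [ 0.46656202 -0.07276702  0.7934142 ] 2.2464205398329987e-05
```

View pics/ts2.png

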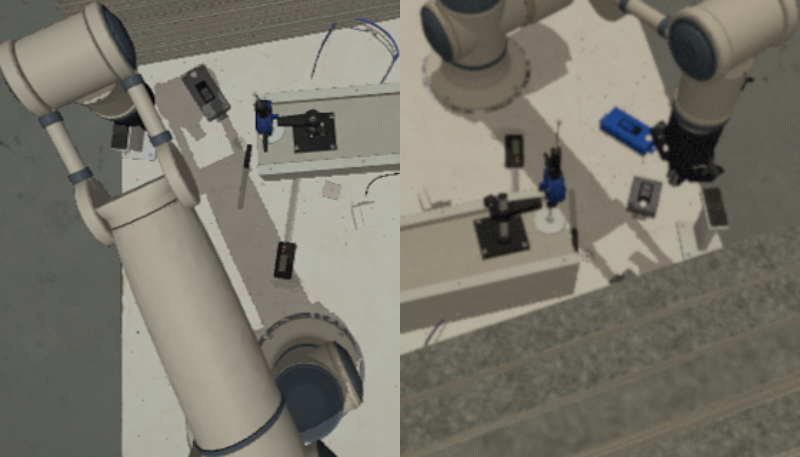

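View pics/w2.png

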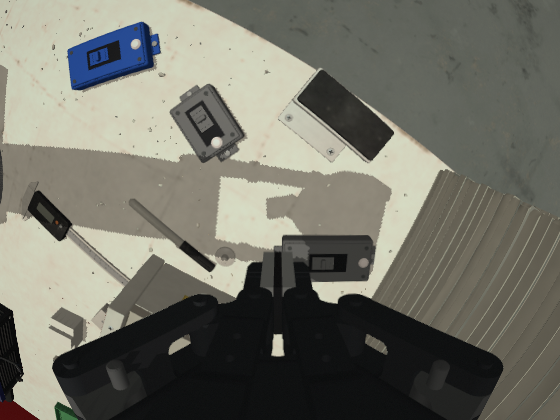

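servo_tool(rows="0.001 0.01 0 0; 0.003 0.025 0 0; 0.005 0.045 0 0; 0.007 0.065 0.01 0; 0.009 0.08 0.025 0; 0.01 0.09 0.045 0; 0.01 0.095 0.065 0; 0.01 0.095 0.085 0; 0.01 0.095 0.095 0; 0.01 0.095 0.1 0; 0.01 0.095 0.1 0")

```text
time_s: 2.95
ee_pos: [0.5374, 0.1716, 0.1307]
tool_rot: [0.962, 0.274, -0.001, -0.0]
wrist_force: [-0.7, 0.2, 0.1]
grip_width: 0.0002
```

```bash
python3 - <<'E'
from h import *
s=env.observe();print(s["time_s"],s["ee_pos"],s["tool_rot"],s["qpos"],s["wrist_force"])
w=env.read_camera("wrist");cv2.imwrite("pics/w3.png",w);sd=env.read_camera("side")
a=cv2.resize(w[130:340,170:450],(800,600));cv2.imwrite("pics/w3c.png",a)
b=cv2.resize(sd[60:270,200:480],(800,600));cv2.imwrite("pics/s3c.png",b)
E
```

```text
2.95 [0.53739872 0.17162546 0.13068428] [ 9.61768277e-01  2.73864038e-01 -5.19476686e-04 -2.49318024e-05] [ 2.48807755e-01 -9.62035050e-04  1.50320573e+00  2.01813500e-05
  1.64038892e+00 -3.06007699e-01] [-0.65600343  0.19356068  0.10365024]
```

View pics/w3c.png

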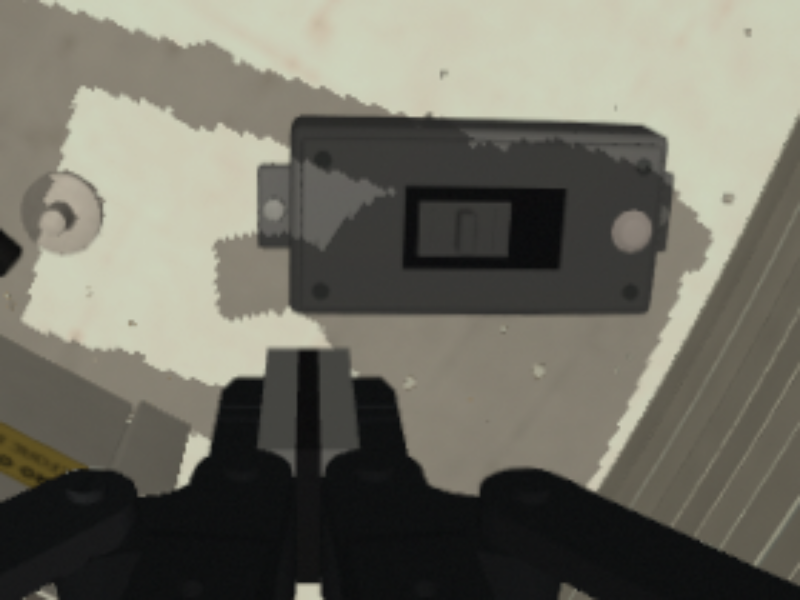

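View pics/s3c.png

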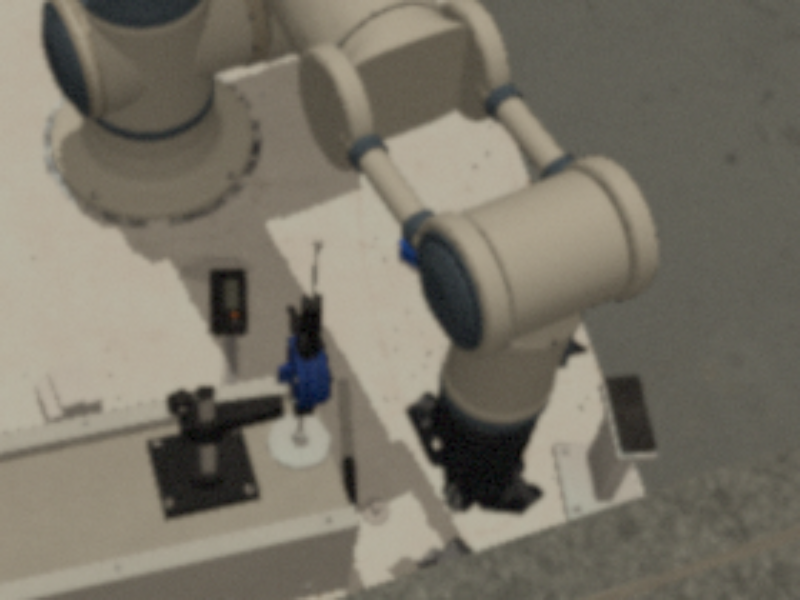

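```bash
cat >> h.py <<'E'
from scipy.spatial.transform import Rotation as R
def wray(uv,pos,q):
    c=env.calibration("wrist");K=c["K"];x=(uv[0]-K[0,2])/K[0,0];y=(uv[1]-K[1,2])/K[1,1];r=np.hypot(x,y)
    d=np.array([x/r*np.sin(r),y/r*np.sin(r),np.cos(r)]);H=c["hand_eye"];Rt=R.from_quat(q).as_matrix()
    return Rt@H[:3,3]+pos,Rt@H[:3,:3]@d
def wcast(uv,z,pos,q):
    o,d=wray(uv,pos,q);return o+d*(z-o[2])/d[2]
E
python3 - <<'E'
from h import *
p=np.array([.53739872,.17162546,.13068428]);q=[9.61768277e-01,2.73864038e-01,-5.19476686e-04,-2.49318024e-05];Rt=R.from_quat(q).as_matrix()
print(Rt[:,0],"yaw",np.degrees(np.arctan2(Rt[1,0],Rt[0,0])))
W={}
for n,(u,v),z in(("ridge",(466,230),.031),("lens",(631,230),.0275),("bl",(290,313),.024),("br",(648,313),.024),("tl",(296,130),.024),("tr",(666,140),.024),("tipL",(265,349),p[2]),("tipR",(352,349),p[2])):
    W[n]=wcast((170+u*.35,130+v*.35),z,p,q);print(n,W[n].round(4),"tool",(Rt.T@(W[n]-p)).round(4))
for a,b in(("ridge","lens"),("bl","br")): d=W[b]-W[a];print(a,b,np.degrees(np.arctan2(d[1],d[0])),np.linalg.norm(d[:2]))
E
```

```text
[ 0.84999644  0.52678751 -0.00098558] yaw 31.788673165766646
ridge [0.5739 0.1963 0.031 ] tool [ 0.0442 -0.0017  0.0996]
lens [0.6164 0.2215 0.0275] tool [ 0.0935 -0.0007  0.1031]
bl [0.5469 0.1481 0.024 ] tool [-0.0042  0.025   0.1067]
br [0.6388 0.2037 0.024 ] tool [0.1032 0.0262 0.1066]
tl [0.5206 0.1942 0.024 ] tool [-0.0023 -0.028   0.1067]
tr [0.6112 0.2486 0.024 ] tool [ 0.1034 -0.0265  0.1066]
tipL [0.5269 0.1764 0.1307] tool [-0.0064 -0.0096  0.    ]
tipR [0.5392 0.1841 0.1307] tool [ 0.0081 -0.0096 -0.    ]
ridge lens 30.628134328191475 0.049330879562036654
bl br 31.141402569297487 0.10746358428352693
```

servo_tool(rows="0.005 0 0.01 0; 0.012 -0.001 0.03 0; 0.018 -0.002 0.05 0; 0.018 -0.002 0.07 0; 0.018 -0.002 0.085 0; 0.018 -0.002 0.095 0; 0.018 -0.002 0.1 0; 0.018 -0.002 0.103 0; 0.018 -0.002 0.104 0; 0.018 -0.002 0.104 0; 0.018 -0.002 0.104 0", newtons=60)

```text
time_s: 4.15
ee_pos: [0.5523, 0.183, 0.0281]
tool_rot: [0.962, 0.274, 0.001, 0.0]
wrist_force: [-0.3, 0.7, 0.1]
grip_width: 0.0003
```

```bash
python3 - <<'E'
from h import *
s=env.observe();print(s["time_s"],s["ee_pos"],s["tool_rot"],s["wrist_force"])
w=env.read_camera("wrist");cv2.imwrite("pics/w4c.png",cv2.resize(w[180:330,200:400],(800,600)))
E
```

```text
4.15 [0.55226518 0.18299404 0.02810026] [9.61792274e-01 2.73779459e-01 6.55408344e-04 1.31959271e-05] [-0.32589693  0.74012555  0.09932137]
```

View pics/w4c.png

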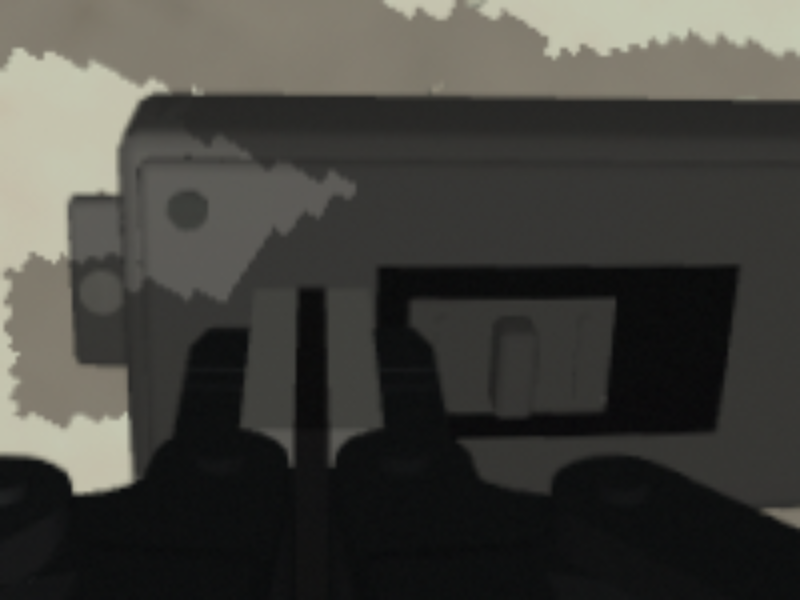

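servo_tool(rows="0.003 0 0.001 0; 0.006 0 0.001 0; 0.008 0 0.001 0; 0.01 0 0.001 0; 0.012 0 0.001 0; 0.014 0 0.001 0; 0.016 0 0.001 0; 0.016 0 0.001 0")

```text
time_s: 5.0
ee_pos: [0.5655, 0.1914, 0.0262]
tool_rot: [0.962, 0.274, -0.0, 0.0]
wrist_force: [0.8, -0.5, 0.5]
grip_width: 0.0003
```

servo_tool(rows="0.002 0 0 0; 0.004 0 0 0; 0.006 0 0 0; 0.006 0 0 0")

```text
time_s: 5.4
ee_pos: [0.5711, 0.1949, 0.0263]
tool_rot: [0.962, 0.274, 0.001, -0.0]
wrist_force: [0.5, -0.5, 0.1]
grip_width: 0.0001
```

servo_tool(rows="0.001 0 0 0; 0.002 0 0 0; 0.003 0 0 0; 0.004 0 0 0; 0.004 0 0 0")

```text
time_s: 5.9
ee_pos: [0.5741, 0.1967, 0.0263]
tool_rot: [0.962, 0.274, 0.0, -0.0]
wrist_force: [-0.6, -0.2, 0.1]
grip_width: -0.0001
```

```bash
python3 - <<'E'
from h import *
s=env.observe();print(s["time_s"],s["ee_pos"],s["tool_rot"],s["wrist_force"])
w=env.read_camera("wrist");cv2.imwrite("pics/w5c.png",cv2.resize(w[180:330,200:400],(800,600)))
E
```

```text
5.9 [0.5740652  0.19671435 0.02628598] [ 9.61773384e-01  2.73846580e-01  8.86608354e-05 -1.47716595e-05] [-0.62233711 -0.22334442  0.05427385]
```

View pics/w5c.png

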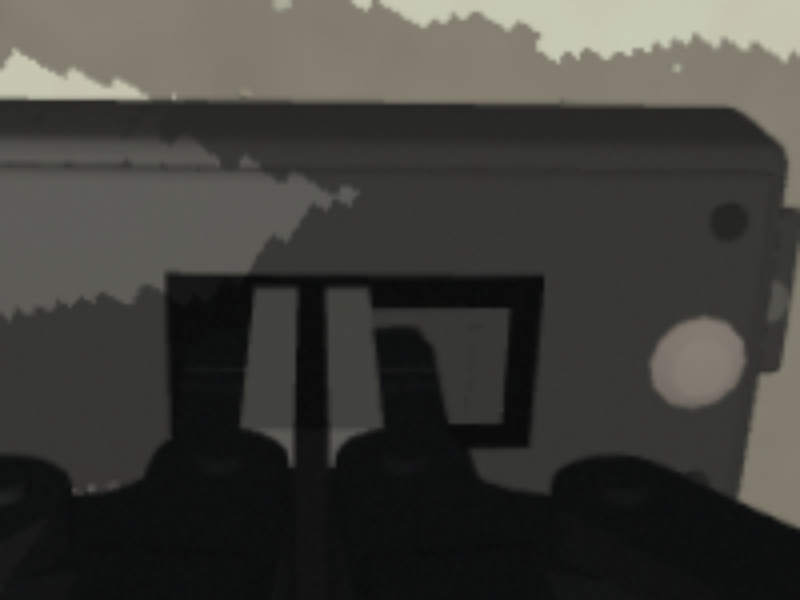

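The slide plate's right edge (510, window edge 540) now has the same margin it had on the off side, so the switch has snapped on. I'll draw back and check.

servo_tool(rows="-0.003 0 0 0; -0.008 0 0 0; -0.014 0 0 0; -0.018 0 -0.005 0; -0.02 0 -0.02 0; -0.025 0 -0.04 0; -0.032 0 -0.06 0; -0.04 0 -0.08 0; -0.045 0 -0.095 0; -0.046 0 -0.104 0; -0.046 0 -0.104 0; -0.046 0 -0.104 0")

```text
time_s: 7.15
ee_pos: [0.5348, 0.1724, 0.1298]
tool_rot: [0.962, 0.274, -0.0, -0.0]
wrist_force: [0.6, -0.3, -0.6]
grip_width: 0.0001
```

```bash
python3 - <<'E'
from h import *
s=env.observe();p,q=s["ee_pos"],s["tool_rot"];print(s["time_s"],p,q,s["wrist_force"])
w=env.read_camera("wrist");cv2.imwrite("pics/w6c.png",cv2.resize(w[130:340,170:450],(800,600)))
E
```

```text
7.15 [0.53478444 0.17241492 0.12975666] [ 9.61783541e-01  2.73810784e-01 -2.73259903e-04 -2.08490176e-05] [ 0.57965108 -0.34298006 -0.61569657]
```

View pics/w6c.png

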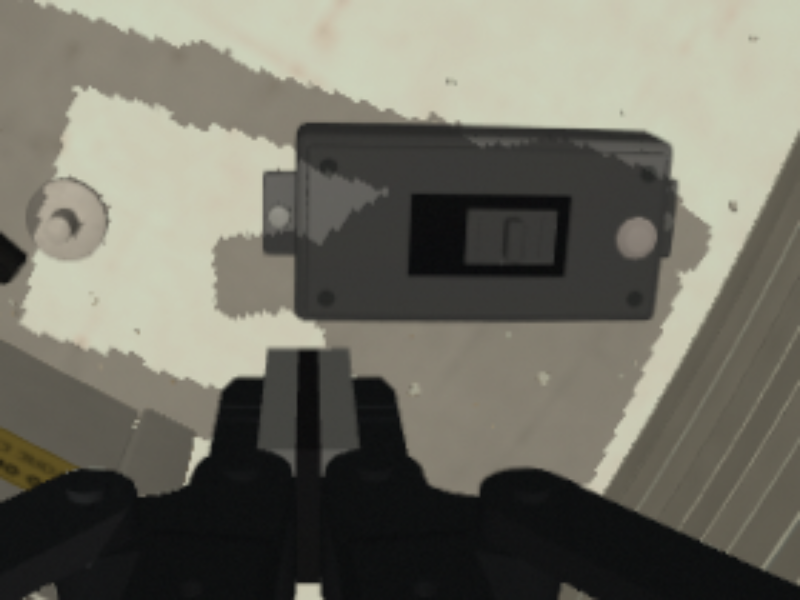

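```bash
python3 - <<'E'
from h import *
p=np.array([.53478444,.17241492,.12975666]);q=[9.61783541e-01,2.73810784e-01,-2.73e-4,-2.08e-05]
a=wcast((170+513*.35,130+238*.35),.031,p,q);b=wcast((170+637*.35,130+238*.35),.0275,p,q);print(np.linalg.norm((a-b)[:2]))
env.close_job()
E
```

```text
0.03794426753159441
the job is handed in; nothing more can be done
```

I switched on the long grey pack and handed the job in after about 7 s of robot time. I pushed the ridge of its slide switch towards the white lens with closed fingertips, then drew back about 10 cm clear.

- **Long pack:** the last wrist picture shows the slide at the lens end of its window. The measured distance from ridge to lens went from 49.3 mm to 37.9 mm, about 11.4 mm of travel, and the nominal distance when on is 38 mm. The threshold for success is 10 mm of travel.
- **Contact:** all the wrist force readings, taken at the end of each move, were about 1 N or less. That includes the ones taken during the push, so I judged the click from the pictures and not from force. At the end the arm hung free of everything.
- **Short pack:** the arm never went near it or the blue look-alike. I didn't take a new picture of its switch before handing in.

No check failed or disagreed.

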